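# Put the hot-air nozzles away in size order

### The job

Put the four hot-air nozzles away on the pegs of the nozzle rack in order of size, each standing upright with its collar down over its own peg and its foot on the rack: the smallest on the end peg nearest the hot-air handpiece in its stand, the largest on the end peg farthest from it. Leave the flux jar where it stands.

Things in the scene. Friction and masses are not known exactly. Their poses are not given: they have to be found in the camera images.
- nozzle_28_mid (a point): Smallest of four plain steel hot-air nozzles, 58 mm tall, collar down. Square head 28 x 28 mm seen from above, 32 to 58 mm above the foot, sides square to this point's x and y; flared shoulder 24 to 32 mm; round collar 0 to 24 mm (24 mm outside, bore 20 mm, 24 mm deep, open below). The point is on the axis, half-way up, 29 mm above the foot; z up.
- nozzle_38_mid (a point): Second smallest of four plain steel hot-air nozzles, 58 mm tall, collar down. Square head 38 x 38 mm seen from above, 32 to 58 mm above the foot, sides square to this point's x and y; flared shoulder 24 to 32 mm; round collar 0 to 24 mm (24 mm outside, bore 20 mm, 24 mm deep, open below). The point is on the axis, half-way up, 29 mm above the foot; z up.
- nozzle_48_mid (a point): Second largest of four plain steel hot-air nozzles, 58 mm tall, collar down. Square head 48 x 48 mm seen from above, 32 to 58 mm above the foot, sides square to this point's x and y; flared shoulder 24 to 32 mm; round collar 0 to 24 mm (24 mm outside, bore 20 mm, 24 mm deep, open below). The point is on the axis, half-way up, 29 mm above the foot; z up.
- nozzle_58_mid (a point): Largest of four plain steel hot-air nozzles, 58 mm tall, collar down. Square head 58 x 58 mm seen from above, 32 to 58 mm above the foot, sides square to this point's x and y; flared shoulder 24 to 32 mm; round collar 0 to 24 mm (24 mm outside, bore 20 mm, 24 mm deep, open below). The point is on the axis, half-way up, 29 mm above the foot; z up.
- peg_a: Nozzle rack, end peg, at the rack's +y end. Four like steel pegs in a row 80 mm apart, 9 mm across, 20 mm tall, tapered from 13 mm up. Origin at the peg's foot on the rack's top face, 12 mm above the bench; y along the row, x across, z up. The rack is a fixed grey strip 70 x 310 mm, centred on the row. A seated nozzle has its collar round the peg and its foot on the rack.
- peg_b: Nozzle rack, second peg from the +y end. Four like steel pegs in a row 80 mm apart, 9 mm across, 20 mm tall, tapered from 13 mm up. Origin at the peg's foot on the rack's top face, 12 mm above the bench; y along the row, x across, z up. The rack is a fixed grey strip 70 x 310 mm, centred on the row. A seated nozzle has its collar round the peg and its foot on the rack.
- peg_c: Nozzle rack, third peg from the +y end. Four like steel pegs in a row 80 mm apart, 9 mm across, 20 mm tall, tapered from 13 mm up. Origin at the peg's foot on the rack's top face, 12 mm above the bench; y along the row, x across, z up. The rack is a fixed grey strip 70 x 310 mm, centred on the row. A seated nozzle has its collar round the peg and its foot on the rack.
- peg_d: Nozzle rack, end peg, at the rack's -y end. Four like steel pegs in a row 80 mm apart, 9 mm across, 20 mm tall, tapered from 13 mm up. Origin at the peg's foot on the rack's top face, 12 mm above the bench; y along the row, x across, z up. The rack is a fixed grey strip 70 x 310 mm, centred on the row. A seated nozzle has its collar round the peg and its foot on the rack.
- handpiece_stand: Fixed black stand (base 130 mm in x, 85 mm in y) with the grey hot-air handpiece lying in it, steel barrel towards the robot; 240 mm long in x, 85 mm high, hose over the bench's far edge. It stands left (+y) or right (-y) of the rack; a holder with a green circuit board, 50 mm high and of like size, is on the other side. Origin: centre of its underside.
- flux_jar_mid (a point): Small amber flux jar with a black cap, loose, 48 mm across and 45 mm tall, standing on the bench beyond the rack; to be left alone. The point is at its centre, half-way up.
There are look-alikes about, which are no part of the job. Leave any blue or pink look-alike of the part that bears nozzle_38_mid alone.

How it is judged:
At the end, for the whole second after the job is handed in: From the peg nearest the handpiece stand to the farthest stand the 28, 38, 48 and 58 mm nozzles, each on its peg's axis within 10 mm, its centre 29 mm (+-5 mm) above the rack's top face, upright within 0.12 rad, at rest (below 0.02 m/s); the flux jar is within 30 mm of its start (((world y of handpiece_stand above 0 m and horizontal distance between nozzle_28_mid and peg_a below 0.01 m and z of nozzle_28_mid in the frame of peg_a between 0.024 and 0.034 m and horizontal distance between nozzle_38_mid and peg_b below 0.01 m and z of nozzle_38_mid in the frame of peg_b between 0.024 and 0.034 m and horizontal distance between nozzle_48_mid and peg_c below 0.01 m and z of nozzle_48_mid in the frame of peg_c between 0.024 and 0.034 m and horizontal distance between nozzle_58_mid and peg_d below 0.01 m and z of nozzle_58_mid in the frame of peg_d between 0.024 and 0.034 m) or (world y of handpiece_stand below 0 m and horizontal distance between nozzle_28_mid and peg_d below 0.01 m and z of nozzle_28_mid in the frame of peg_d between 0.024 and 0.034 m and horizontal distance between nozzle_38_mid and peg_c below 0.01 m and z of nozzle_38_mid in the frame of peg_c between 0.024 and 0.034 m and horizontal distance between nozzle_48_mid and peg_b below 0.01 m and z of nozzle_48_mid in the frame of peg_b between 0.024 and 0.034 m and horizontal distance between nozzle_58_mid and peg_a below 0.01 m and z of nozzle_58_mid in the frame of peg_a between 0.024 and 0.034 m)) and angle between each of nozzle_28_mid, nozzle_38_mid, nozzle_48_mid, nozzle_58_mid's own z axis and vertical below 0.12 rad and linear speed of each of nozzle_28, nozzle_38, nozzle_48, nozzle_58 below 0.02 m/s and not (distance of flux_jar_mid from where it was at the start of the episode above 0.03 m)); the robot touches nothing.
It fails at once if the flux jar is moved by more than 30 mm (distance of flux_jar_mid from where it was at the start of the episode above 0.03 m).
It also fails if it takes over 99 s, if anything falls off the work surface, if the arm or the gripper's body presses on something with over 40 N, if the wrist force passes 120 N, or if a joint passes its speed limit or range.

### The arm

A 6-joint arm with a two-finger parallel gripper is mounted at the origin on the work surface. World frame = base frame: x ahead of the robot, y to its left, z up, the work surface at z = 0. Lengths are in m, angles in rad, forces in N, time in s.
With the tool pointing down it reaches from about 0.225 to 0.875 m from the base axis. Payload 3.4 kg.
Tool frame: the origin (TCP) lies on the centre line of the jaws, within the pads' length; the fingertips stand 19 mm ahead of it and the grasp point (between the pads) is the TCP; z points along the fingers, y is the direction in which the jaws open and shut (so a half turn about z gives the same grasp; the last joint's range is limited). The gripper opens to 85 mm and grips with 20 to 120 N. Pads are 22 mm wide; open, the fingers measure 114 mm over their backs; the gripper's body (76 mm by 85 mm) begins 54 mm behind the grasp point. The pads swing forward as they close: fully open they stand 13 mm farther back than shut.
Start: joints at [-1.422, 0.276, 1.505, -0, 1.361, -0.121], TCP at [0.153, -0.554, 0.25] pointing down, gripper open.
Joint ranges: [-2.89, 2.89], [-0.75, 2.08], [0.22, 2.7], [-1.18, 4.32], [0.11, 2.71], [-2.7, 2.7]. Speed limits (rad/s): [2.57, 2.57, 3.14, 3.14, 3.14, 3.14].

### API

Orientations are given as a unit quaternion [w, x, y, z].
In Python, from rig import monitor, eyes, manip, models gives the robot as it stands.
- The arm moves only by the tool send_rows, never from a script. Its argument "deltas" is a list of rows, each an object with "dp": the shift along the world's x, y, z each as a share of 0.12 m, from -1 to 1, a list of three; "rotation": the turn, a rotation vector about the world's x, y, z each as a share of 0.5 rad, from -1 to 1, a list of three. In form: [{"dp": [dx, dy, dz], "rotation": [rx, ry, rz]}, ...]. A call has 1 to 12 rows; each row is the pose to reach, as a shift and turn from the pose commanded when the call began; what a row does not reach only later rows make up. A row lasts 1/12 s, in which the tool goes at most 41.7 mm and 7.16 degrees, less where a joint would pass 70% of its speed; a pose out of reach is approached as far as the arm can. A call with a number of a shift or a turn outside -1 to 1 is refused whole. A call with a gripper value outside its range is refused whole. "fingers" is the closure, from -1 (fully open) to 1 (shut), set as the call begins (left out, the last holds). The fingers move at their own pace and stop on an object; "grip_force" is the grip in N (left out, the last holds). Time passes only in rows, so rows that repeat a pose let the fingers close. It gives the time, the measured TCP pose, the force and the opening at its end, in the units of the state.
- monitor.get_state(): the state, without advancing time (a new reading comes with each control period).
- eyes.get_image(name): name is "side" or "top"; returns a dict with "color" (400x640x3 uint8, red, green, blue), "depth" (400x640 float32, m along the optical axis (not along the pixel's ray), 0 where there is no reading), "mtx" (3x3 intrinsics, pixels), "rvec" (rotation vector, rad) and "tvec" (3), from world to camera coordinates, as OpenCV has them. Camera axes: x right, y down, z forward; pixel columns grow to the right and rows downward; lengths in m; the calibration is good to about 2 mm. A picture is of the moment at which its call begins.
- manip.sign_off(): hands the job in, once; it reports no verdict.
Trained networks look in a picture, given as the dict that the camera call returned (one of the last four; its "shot" number tells which), for a name from the list of things; names that differ only in an ending like _2 or _b are one class to them, and where a whole thing is asked for, a point or a joint stands for the part that bears it (a point fixed in the world has none). Each returns a list of dicts, best first, with "score" (0 to 1); they miss things now and then, are a little off and sometimes report something else, mostly with a low value. They report only what shows in the picture. A call takes as long as a camera call. They do not tell look-alikes from the thing itself.
- models.find_in(name, picture): "box" ([left, top, right, bottom] in pixels, round what is visible of it).
The state is a dict: "clock": time; "qpos": joint angles; "qd": joint speeds; "effort": joint torques, N m; "position": TCP position; "ee_rot": TCP orientation; "contact_force": force on the tool from outside, world axes, zero at the start; "moment": the same for the moment, N m; "width": finger opening in m.
Only numpy, scipy, OpenCV 4.12 (cv2) and the standard library are available. Lean on these libraries where they do the work, as an engineer would, in place of code of your own. Each camera call takes 0.05 s, during which the arm holds its last target.

## Working session

There is one attempt and no reset: what is moved stays moved. The work goes in short steps, Python scripts to look and compute and a tool call to move; the robot and the scene stay as the last step left them, time stands still between calls to the robot, and variables do not carry over. Pictures are saved under pics/ and viewed, and the job is handed in when it is done.

Besides the shell and the picture viewer there is one more tool, called after "Call:" as name(argument=value, ...), one argument or row to a line, values as JSON. send_rows: Moves the arm, as the interface text tells. Its arguments: {"type":"object","properties":{"deltas":{"type":"array","items":{"type":"object","properties":{"dp":{"type":"array","items":{"type":"number"}},"rotation":{"type":"array","items":{"type":"number"}}}}},"fingers":{"type":"number"},"grip_force":{"type":"number"}},"required":["deltas"]}

```bash
ls; mkdir -p pics; cat > h.py <<'E'
import numpy as np, cv2
from rig import monitor, eyes, manip, models
def save(n,c): cv2.imwrite('pics/'+n+'.png',c[:,:,::-1])
def cam(p):
    R,_=cv2.Rodrigues(np.array(p['rvec'],float)); return np.array(p['mtx'],float),R,np.array(p['tvec'],float).ravel()
def cloud(p):
    K,R,t=cam(p); d=p['depth']; v,u=np.mgrid[0:d.shape[0],0:d.shape[1]]
    P=np.stack([(u-K[0,2])/K[0,0]*d,(v-K[1,2])/K[1,1]*d,d],-1)
    return (P-t)@R
E
python3 - <<'E'
from h import *
s=monitor.get_state(); print(s)
for n in ['top','side']:
    p=eyes.get_image(n); save(n+'0',p['color']); np.savez(n+'0.npz',**{k:p[k] for k in['color','depth','mtx','rvec','tvec']})
    print(n,-cam(p)[1].T@cam(p)[2],cam(p)[0])
    for k in ['nozzle_28_mid','nozzle_38_mid','nozzle_48_mid','nozzle_58_mid','peg_a','handpiece_stand','flux_jar_mid']:
        for r in models.find_in(k,p): print(k,np.round(r['box']),round(r['score'],2))
E
```

```text
pics
{'clock': 0.0, 'qpos': array([-1.42204898e+00,  2.76591959e-01,  1.50617757e+00, -1.95404616e-05,
        1.36070343e+00, -1.21007886e-01]), 'qd': array([ 0.0004672 ,  0.0010259 , -0.00037501, -0.00044553, -0.00133677,
        0.00102146]), 'effort': array([-5.34507744e-04, -4.16777372e+01, -2.45803517e+01, -2.97822526e-04,
        1.12291003e-02,  1.22133036e-05]), 'position': array([ 0.1531416 , -0.55369399,  0.24942372]), 'ee_rot': array([-9.39926401e-04,  9.90917082e-01,  1.34471011e-01, -2.25917616e-05]), 'contact_force': array([ 0.20066371,  0.10247308, -0.58839933]), 'moment': array([-0.00581543,  0.03926836, -0.05905434]), 'width': 0.08504363162660351}
top [0.44518042 0.01202206 1.10952399] [[382.11887007   0.         320.27470712]
 [  0.         382.11887007 203.20961417]
 [  0.           0.           1.        ]]
nozzle_28_mid [278. 254. 290. 270.] 0.61
nozzle_38_mid [397. 257. 418. 274.] 0.8
nozzle_38_mid [420. 229. 442. 246.] 0.76
nozzle_38_mid [438. 257. 459. 273.] 0.54
nozzle_48_mid [211. 234. 230. 252.] 0.62
nozzle_58_mid [327. 245. 354. 270.] 0.95
peg_a [214. 234. 234. 248.] 0.25
handpiece_stand [423.  63. 468. 212.] 0.77
flux_jar_mid [285. 135. 301. 150.] 0.69
side [ 0.34395298 -0.8302887   0.59531737] [[403.97187151   0.         320.2989738 ]
 [  0.         403.97187151 199.33215639]
 [  0.           0.           1.        ]]
nozzle_28_mid [235. 191. 253. 216.] 0.51
nozzle_38_mid [251. 274. 274. 301.] 0.74
nozzle_38_mid [297. 284. 320. 318.] 0.69
nozzle_38_mid [261. 316. 287. 353.] 0.65
nozzle_58_mid [240. 214. 275. 245.] 0.85
nozzle_58_mid [239. 191. 253. 216.] 0.34
handpiece_stand [360. 276. 575. 346.] 0.68
flux_jar_mid [361. 175. 378. 197.] 0.87
```

View pics/top0.png

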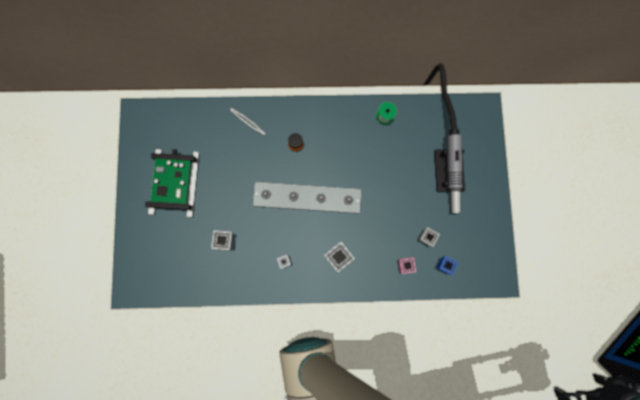

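View pics/side0.png

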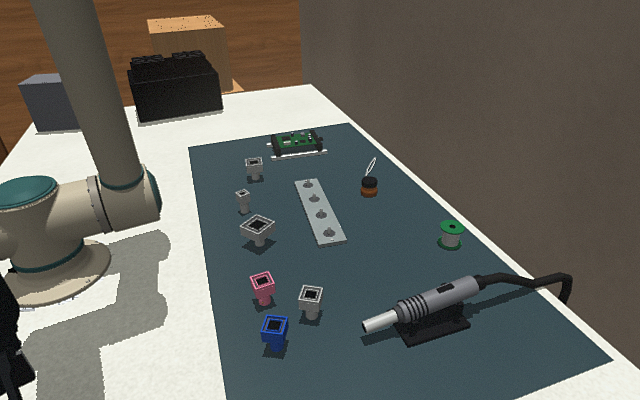

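```bash
python3 - <<'E'
import cv2
t=cv2.imread('pics/top0.png')[215:290,190:470]; cv2.imwrite('pics/topc.png',cv2.resize(t,None,fx=2.8,fy=2.8,interpolation=cv2.INTER_CUBIC))
t=cv2.imread('pics/side0.png')[140:360,220:420]; cv2.imwrite('pics/sidec.png',cv2.resize(t,None,fx=2.7,fy=2.7,interpolation=cv2.INTER_CUBIC))
E
```

```text
(no output)
```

View pics/topc.png

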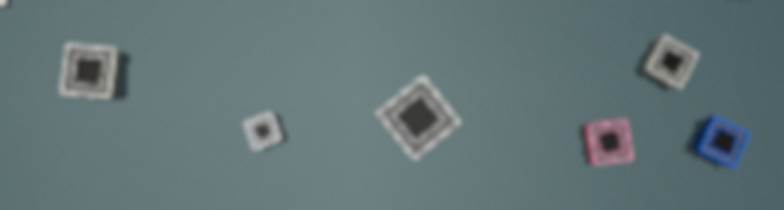

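View pics/sidec.png

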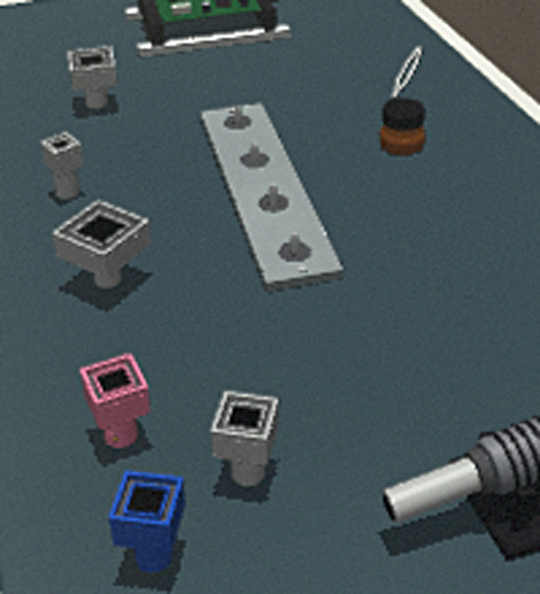

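Six candidates, by pixel in the top view:
- Plain nozzles: 28 at (284,262), 38 at (429,237), 48 at (221,240), 58 at (340,257).
- Look-alikes of the 38: pink (407,266) and blue (448,265). I'll leave both alone.

The handpiece (455,160) is at the −y end, so the order should be 28→d, 38→c, 48→b, 58→a. Next I'll measure positions.

```bash
cat > m.py <<'E'
from h import *
def heads(P,zlo=0.045,zhi=0.075,lim=(0.15,0.75,-0.6,0.6)):
    z=P[...,2]; m=((z>zlo)&(z<zhi)&(P[...,0]>lim[0])&(P[...,0]<lim[1])&(P[...,1]>lim[2])&(P[...,1]<lim[3])).astype(np.uint8)
    n,l,st,ce=cv2.connectedComponentsWithStats(m,connectivity=8)
    for i in range(1,n):
        if st[i,4]<15: continue
        q=P[l==i]; (c,s,a)=cv2.minAreaRect(q[:,:2].astype(np.float32)*1000)
        print('px',np.round(ce[i]),'n',st[i,4],'rect c',np.round(c,1),'size',np.round(s,1),'ang',round(a,1),'mean',np.round(q.mean(0)*1000,1),'zmax',round(np.percentile(q[:,2],90)*1000,1))
E
python3 - <<'E'
from m import *
for n in ['top','side']:
    p=np.load(n+'0.npz'); P=cloud(p); print(n); heads(P)
p=np.load('top0.npz');P=cloud(p)
print('bench z',np.median(P[280:300,150:250,2]), 'rack',P[190:205,257:358:10,2][::5].round(4))
z=P[...,2]; sub=z[180:215,250:365]; m=((z>0.006)&(z<0.05)); m[:, :240]=0;m[:,370:]=0;m[:170]=0;m[225:]=0
q=P[m]; print('rack rect',cv2.minAreaRect(q[:,:2].astype(np.float32)*1000), len(q))
mm=m&(z>0.020); n,l,st,ce=cv2.connectedComponentsWithStats(mm.astype(np.uint8))
for i in range(1,n): print(ce[i].round(1),st[i,4],P[l==i].mean(0).round(4))
p=np.load('side0.npz');P=cloud(p);z=P[...,2]
m=(z>0.006)&(z<0.05);m2=np.zeros_like(m);m2[170:250,290:350]=1;m&=m2
q=P[m]; print('side rack rect',cv2.minAreaRect(q[:,:2].astype(np.float32)*1000), len(q))
mm=m&(z>0.018); n,l,st,ce=cv2.connectedComponentsWithStats(mm.astype(np.uint8))
for i in range(1,n): print(ce[i].round(1),st[i,4],P[l==i].mean(0).round(4))
E
```

```text
top
px [455. 171.] n 719 rect c [ 653.5 -404. ] size [ 49.3 190.7] ang 88.7 mean [ 671.6 -397.1   60.9] zmax 71.8
px [178. 193.] n 24 rect c [625.7 382.1] size [ 8.1 20.5] ang 80.5 mean [625.9 381.6  47.8] zmax 49.6
px [429. 237.] n 216 rect c [ 487.  -314.5] size [39.9 38.4] ang 58.3 mean [ 487.1 -314.2   53.6] zmax 57.7
px [222. 240.] n 331 rect c [492.5 258.7] size [48.9 48. ] ang 84.2 mean [492.4 258.5  53.6] zmax 57.6
px [339. 257.] n 455 rect c [439.  -61.8] size [58.1 57.8] ang 37.1 mean [438.9 -61.8  53.3] zmax 57.2
px [284. 262.] n 110 rect c [430.1  89.8] size [27.6 28.2] ang 18.9 mean [430.   89.7  54.2] zmax 57.8
px [448. 265.] n 218 rect c [ 407.9 -360.7] size [39.5 38.9] ang 61.2 mean [ 408.1 -360.6   53.8] zmax 57.5
px [407. 265.] n 212 rect c [ 410.8 -248.2] size [37.8 38.4] ang 6.0 mean [ 410.8 -248.    53.8] zmax 57.9
side
px [310. 136.] n 16 rect c [709.3 393.4] size [41.9  6.9] ang 77.9 mean [708.7 391.6  48. ] zmax 49.9
px [254. 163.] n 176 rect c [491.7 256.7] size [56.  47.8] ang 83.4 mean [491.8 254.6  52.8] zmax 56.7
px [242. 194.] n 114 rect c [428.9  88.7] 
[... 735 characters left out ...]
155 0.0071 0.0116 0.0081 0.01   0.0088 0.012  0.0131
  0.0108]
 [0.0153 0.0121 0.0137 0.0117 0.013  0.0097 0.0145 0.0101 0.0112 0.0207
  0.0111]]
rack rect ((612.9060668945312, 21.198974609375), (132.44017028808594, 318.8465576171875), 6.775400638580322) 2533
[265.3 193.9] 9 [0.6226 0.1417 0.0262]
[293.1 195.9] 8 [0.6148 0.0623 0.0278]
[321.  197.6] 8 [ 0.608  -0.0173  0.0277]
[348.6 199.5] 11 [ 0.6011 -0.0967  0.0245]
side rack rect ((612.0279541015625, 21.46484375), (313.349365234375, 70.7609634399414), 84.64615631103516) 1804
[307.8 181.2] 13 [0.6229 0.1395 0.0246]
[314.  195.3] 13 [0.6153 0.0594 0.0249]
[320.9 211.1] 14 [ 0.608  -0.0194  0.0245]
[328.7 229. ] 17 [ 0.6003 -0.0988  0.025 ]
```

Call:
send_rows(
  deltas=[
    {"dp": [1, 0.71, 0], "rotation": [0, 0, 1]},
    {"dp": [1, 0.71, 0], "rotation": [0, 0, 1]},
    {"dp": [1, 0.71, 0], "rotation": [0, 0, 1]},
    {"dp": [1, 0.71, 0], "rotation": [0, 0, 1]},
    {"dp": [1, 0.71, 0], "rotation": [0, 0, 1]},
  ],
  fingers=-1,
  grip_force=40,
)

```text
clock: 1.22
position: [0.2766, -0.4659, 0.2506]
ee_rot: [-0.0, 0.925, 0.379, 0.001]
contact_force: [-0.4, 0.2, 0.9]
width: 0.0856
```

Call:
send_rows(
  deltas=[
    {"dp": [1, 0.71, -0.4], "rotation": [0, 0, 0.49]},
    {"dp": [1, 0.71, -0.4], "rotation": [0, 0, 0.49]},
    {"dp": [1, 0.71, -0.4], "rotation": [0, 0, 0.49]},
    {"dp": [1, 0.71, -0.4], "rotation": [0, 0, 0.49]},
    {"dp": [1, 0.71, -0.4], "rotation": [0, 0, 0.49]},
  ],
)

```text
clock: 1.63
position: [0.3958, -0.3802, 0.2003]
ee_rot: [-0.002, 0.873, 0.487, 0.001]
contact_force: [-0.2, -0.4, 0.9]
width: 0.0854
```

Call:
send_rows(
  deltas=[
    {"dp": [0.785, 0.577, -0.5], "rotation": [0, 0, 0]},
    {"dp": [0.785, 0.577, -0.5], "rotation": [0, 0, 0]},
    {"dp": [0.785, 0.577, -0.5], "rotation": [0, 0, 0]},
    {"dp": [0.785, 0.577, -0.5], "rotation": [0, 0, 0]},
    {"dp": [0.785, 0.577, -0.5], "rotation": [0, 0, 0]},
  ],
)

```text
clock: 2.05
position: [0.4878, -0.3136, 0.1408]
ee_rot: [-0.001, 0.873, 0.487, -0.001]
contact_force: [0.1, -0.2, -0.1]
width: 0.0855
```

```bash
python3 - <<'E'
from h import *
p=eyes.get_image('side'); c=p['color'][200:400,200:440]; save('s1',cv2.resize(c,None,fx=3,fy=3)); s=monitor.get_state(); print(s['position'],s['clock'])
E
```

```text
[ 0.4871799  -0.31494703  0.14187835] 2.1
```

View pics/s1.png

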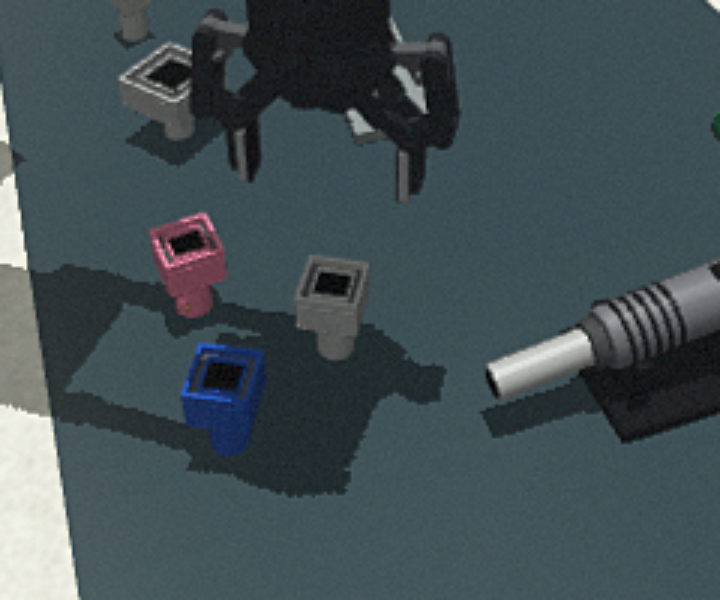

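The open gripper is above the plain 38 (crop (333,300)), and the pink and blue ones are clear of the jaws. I'll descend and close.

Call:
send_rows(
  deltas=[
    {"dp": [0, 0, -0.4], "rotation": [0, 0, 0]},
    {"dp": [0, 0, -0.7], "rotation": [0, 0, 0]},
    {"dp": [0, 0, -0.825], "rotation": [0, 0, 0]},
    {"dp": [0, 0, -0.825], "rotation": [0, 0, 0]},
    {"dp": [0, 0, -0.825], "rotation": [0, 0, 0]},
  ],
)

```text
clock: 2.52
position: [0.4866, -0.3163, 0.0438]
ee_rot: [0.0, 0.874, 0.485, -0.0]
contact_force: [0.3, -0.2, -0.1]
width: 0.0852
```

Call:
send_rows(
  deltas=[
    {"dp": [0, 0, 0], "rotation": [0, 0, 0]},
    {"dp": [0, 0, 0], "rotation": [0, 0, 0]},
    {"dp": [0, 0, 0], "rotation": [0, 0, 0]},
    {"dp": [0, 0, 0], "rotation": [0, 0, 0]},
    {"dp": [0, 0, 0], "rotation": [0, 0, 0]},
    {"dp": [0, 0, 0], "rotation": [0, 0, 0]},
    {"dp": [0, 0, 0], "rotation": [0, 0, 0]},
    {"dp": [0, 0, 0], "rotation": [0, 0, 0]},
  ],
  fingers=1,
  grip_force=40,
)

```text
clock: 3.18
position: [0.4881, -0.3153, 0.0449]
ee_rot: [0.001, 0.874, 0.486, 0.0]
contact_force: [-1.4, -0.6, 6.5]
width: 0.0374
```

Call:
send_rows(
  deltas=[
    {"dp": [0, 0, 0.2], "rotation": [0, 0, 0]},
    {"dp": [0, 0, 0.5], "rotation": [0, 0, 0]},
    {"dp": [0, 0, 0.9], "rotation": [0, 0, 0]},
    {"dp": [0, 0, 0.9], "rotation": [0, 0, 0]},
    {"dp": [0, 0, 0.9], "rotation": [0, 0, 0]},
  ],
)

```text
clock: 3.6
position: [0.4894, -0.316, 0.1551]
ee_rot: [0.004, 0.874, 0.486, 0.002]
contact_force: [0.7, 0.6, -1.9]
width: 0.0376
```

Call:
send_rows(
  deltas=[
    {"dp": [0.15, 0.3, 0], "rotation": [0, 0, 0.2]},
    {"dp": [0.3, 0.6, 0], "rotation": [0, 0, 0.4]},
    {"dp": [0.45, 0.9, 0], "rotation": [0, 0, 0.65]},
    {"dp": [0.5, 1, 0], "rotation": [0, 0, 0.92]},
    {"dp": [0.5, 1, 0], "rotation": [0, 0, 0.92]},
  ],
)

```text
clock: 4.02
position: [0.5475, -0.1906, 0.1493]
ee_rot: [-0.002, 0.738, 0.675, 0.0]
contact_force: [-0.1, -0.2, -1.0]
width: 0.0374
```

Call:
send_rows(
  deltas=[
    {"dp": [0.15, 0.3, 0], "rotation": [0, 0, 0]},
    {"dp": [0.3, 0.6, 0], "rotation": [0, 0, 0]},
    {"dp": [0.45, 0.9, 0], "rotation": [0, 0, 0]},
    {"dp": [0.5, 1, 0], "rotation": [0, 0, 0]},
    {"dp": [0.5, 1, 0], "rotation": [0, 0, 0]},
  ],
)

```text
clock: 4.43
position: [0.6078, -0.0722, 0.1497]
ee_rot: [-0.001, 0.74, 0.673, -0.0]
contact_force: [0.2, -0.2, -1.2]
width: 0.0378
```

Call:
send_rows(
  deltas=[
    {"dp": [0.004, 0.25, 0], "rotation": [0, 0, 0]},
    {"dp": [0.007, 0.47, 0], "rotation": [0, 0, 0]},
    {"dp": [0.007, 0.47, 0], "rotation": [0, 0, 0]},
    {"dp": [0.007, 0.47, 0], "rotation": [0, 0, 0]},
    {"dp": [0.007, 0.47, 0], "rotation": [0, 0, 0]},
  ],
)

```text
clock: 4.85
position: [0.6076, -0.0199, 0.1506]
ee_rot: [0.0, 0.741, 0.672, -0.001]
contact_force: [-0.3, -0.2, -1.1]
width: 0.0374
```

```bash
python3 - <<'E'
from m import *
s=monitor.get_state(); print(s['position'],s['ee_rot'],s['width'],s['clock'],s['contact_force'])
p=eyes.get_image('side'); c=p['color'][120:280,200:420]; save('s2',cv2.resize(c,None,fx=3.5,fy=3.5)); P=cloud(p)
p=eyes.get_image('top'); c=p['color'][140:260,230:390]; save('t2',cv2.resize(c,None,fx=4,fy=4))
E
```

```text
[ 0.6076312  -0.0198904   0.15062282] [ 1.62913280e-05  7.40642734e-01  6.71898368e-01 -9.61281073e-04] 0.037446917359857224 4.85 [-0.34492135 -0.18348459 -1.0653876 ]
```

View pics/s2.png

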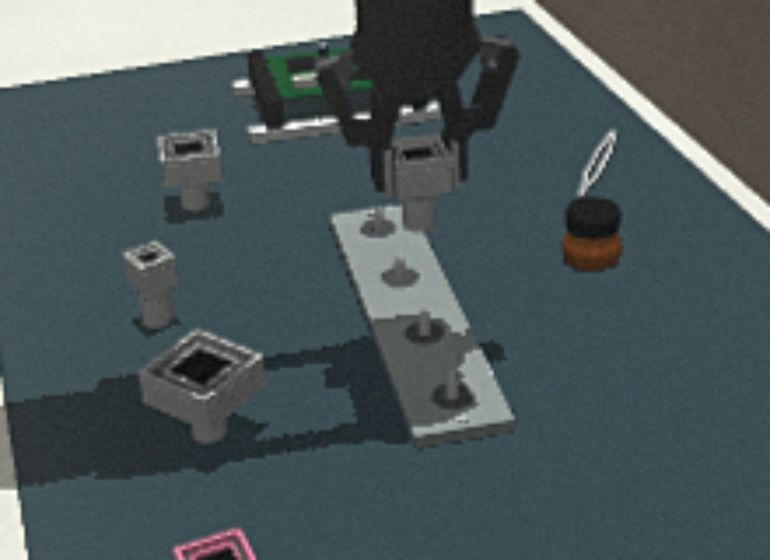

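The 38 is held upright near peg c's column (crop (420,170)). I'll measure the hanging nozzle's xy against the peg.

```bash
python3 - <<'E'
from m import *
s=monitor.get_state(); print(s['position'])
p=eyes.get_image('side'); P=cloud(p); c=p['color'].astype(int)
z=P[...,2]
# collar part: below head
m=(np.abs(P[...,0]-.608)<.03)&(np.abs(P[...,1]+.02)<.035)&(z>.095)&(z<.175)
print(m.sum())
for lo in np.arange(.095,.175,.005):
    q=P[m&(z>lo)&(z<lo+.005)]
    if len(q)>3: print(round(lo,3),len(q),'x',q[:,0].min().round(4),q[:,0].max().round(4),'y',q[:,1].min().round(4),q[:,1].max().round(4))
E
```

```text
[ 0.6079488  -0.02003318  0.15095871]
500
0.105 16 x 0.5941 0.6159 y -0.0319 -0.0183
0.11 17 x 0.5956 0.616 y -0.0337 -0.0172
0.115 17 x 0.5947 0.6153 y -0.0326 -0.0196
0.12 21 x 0.5952 0.6158 y -0.0315 -0.0187
0.125 14 x 0.5955 0.616 y -0.0332 -0.0196
0.13 9 x 0.582 0.6119 y -0.0355 -0.0234
0.135 28 x 0.5808 0.6321 y -0.0407 -0.0254
0.14 42 x 0.5792 0.6379 y -0.0423 -0.0246
0.145 47 x 0.5793 0.6373 y -0.0424 -0.0238
0.15 47 x 0.5781 0.6375 y -0.0419 -0.0224
0.155 97 x 0.5799 0.6375 y -0.0404 0.0008
0.16 104 x 0.5782 0.6374 y -0.0409 0.0012
0.165 24 x 0.5781 0.6353 y -0.0328 -0.009
0.17 17 x 0.5798 0.6353 y -0.0373 -0.0157
```

Call:
send_rows(
  deltas=[
    {"dp": [0.02, 0.017, -0.2], "rotation": [0, 0, 0]},
    {"dp": [0.02, 0.017, -0.4], "rotation": [0, 0, 0]},
    {"dp": [0.02, 0.017, -0.54], "rotation": [0, 0, 0]},
    {"dp": [0.02, 0.017, -0.54], "rotation": [0, 0, 0]},
    {"dp": [0.02, 0.017, -0.54], "rotation": [0, 0, 0]},
  ],
)

```text
clock: 5.42
position: [0.6101, -0.017, 0.0858]
ee_rot: [-0.001, 0.741, 0.672, -0.001]
contact_force: [-0.1, -0.1, -0.2]
width: 0.0374
```

Call:
send_rows(
  deltas=[
    {"dp": [0, 0, -0.08], "rotation": [0, 0, 0]},
    {"dp": [0, 0, -0.16], "rotation": [0, 0, 0]},
    {"dp": [0, 0, -0.22], "rotation": [0, 0, 0]},
    {"dp": [0, 0, -0.235], "rotation": [0, 0, 0]},
    {"dp": [0, 0, -0.235], "rotation": [0, 0, 0]},
  ],
)

```text
clock: 5.83
position: [0.6102, -0.0161, 0.0576]
ee_rot: [-0.0, 0.74, 0.672, -0.0]
contact_force: [-0.1, 0.2, -0.3]
width: 0.0374
```

Call:
send_rows(
  deltas=[
    {"dp": [0, 0, -0.012], "rotation": [0, 0, 0]},
    {"dp": [0, 0, -0.012], "rotation": [0, 0, 0]},
  ],
)

```text
clock: 6.0
position: [0.611, -0.0161, 0.0571]
ee_rot: [0.0, 0.74, 0.672, 0.0]
contact_force: [-0.2, -0.3, 0.0]
width: 0.0373
```

Call:
send_rows(
  deltas=[
    {"dp": [0, 0, 0], "rotation": [0, 0, 0]},
    {"dp": [0, 0, 0], "rotation": [0, 0, 0]},
    {"dp": [0, 0, 0], "rotation": [0, 0, 0]},
    {"dp": [0, 0, 0], "rotation": [0, 0, 0]},
    {"dp": [0, 0, 0], "rotation": [0, 0, 0]},
  ],
  fingers=-1,
)

```text
clock: 6.42
position: [0.6108, -0.0162, 0.0571]
ee_rot: [0.0, 0.74, 0.672, 0.0]
contact_force: [-0.7, -1.6, -0.5]
width: 0.0856
```

Call:
send_rows(
  deltas=[
    {"dp": [0, 0, 0.2], "rotation": [0, 0, 0]},
    {"dp": [0, 0, 0.5], "rotation": [0, 0, 0]},
    {"dp": [0, 0, 0.8], "rotation": [0, 0, 0]},
    {"dp": [0, 0, 0.8], "rotation": [0, 0, 0]},
    {"dp": [0, 0, 0.8], "rotation": [0, 0, 0]},
  ],
)

```text
clock: 6.83
position: [0.6124, -0.0164, 0.1557]
ee_rot: [0.002, 0.74, 0.672, 0.002]
contact_force: [0.1, 0.7, 0.1]
width: 0.0855
```

```bash
python3 - <<'E'
from m import *
s=monitor.get_state(); print(s['position'],s['ee_rot'],s['width'],s['clock'])
p=eyes.get_image('side'); c=p['color'][120:280,200:420]; save('s3',cv2.resize(c,None,fx=3.5,fy=3.5)); heads(cloud(p),.05,.085,(.35,.68,-.15,.3))
E
```

```text
[ 0.61238588 -0.01635925  0.15571522] [0.00238684 0.7402072  0.67237167 0.00198586] 0.0855076112992854 6.8333
px [254. 162.] n 150 rect c [491.8 257.2] size [53.3 47.7] ang 83.0 mean [492.  257.7  54. ] zmax 56.9
px [242. 194.] n 93 rect c [430.   88.4] size [29.8 32.2] ang 21.4 mean [429.3  88.   54.9] zmax 57.5
px [321. 199.] n 236 rect c [608.8 -17.2] size [41.5 37.8] ang 83.9 mean [607.6 -20.9  63.2] zmax 68.8
px [257. 225.] n 457 rect c [438.6 -62.1] size [60.8 60.5] ang 36.9 mean [438.5 -62.7  54. ] zmax 57.2
```

View pics/s3.png

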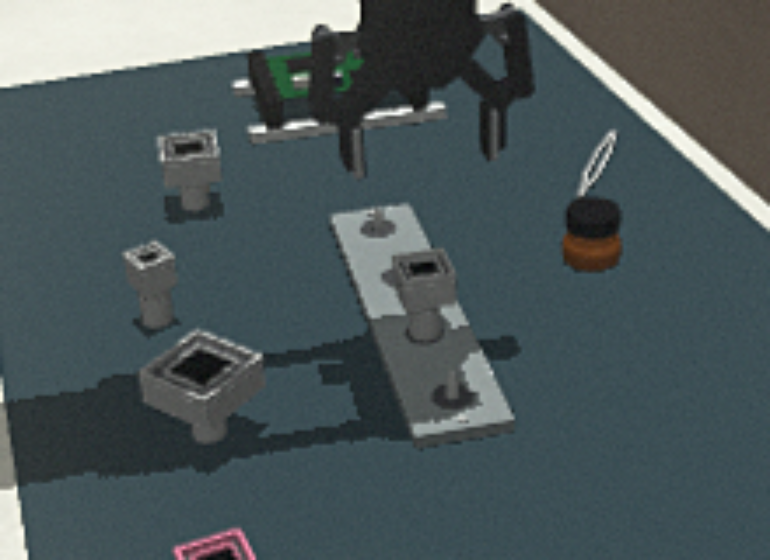

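The 38 is seated on c: measured (608.8, −17.2) mm, top about 69 mm. Next is the 58.

Call:
send_rows(
  deltas=[
    {"dp": [-0.3, -0.07, 0], "rotation": [0, 0, 0.25]},
    {"dp": [-0.6, -0.14, 0], "rotation": [0, 0, 0.5]},
    {"dp": [-0.9, -0.2, 0], "rotation": [0, 0, 0.75]},
    {"dp": [-0.9, -0.2, 0], "rotation": [0, 0, 1]},
    {"dp": [-0.9, -0.2, 0], "rotation": [0, 0, 1]},
  ],
)

```text
clock: 7.3
position: [0.4992, -0.0399, 0.1512]
ee_rot: [-0.002, 0.55, 0.835, -0.001]
contact_force: [1.2, -0.1, 1.3]
width: 0.0852
```

Call:
send_rows(
  deltas=[
    {"dp": [-0.3, -0.1, 0], "rotation": [0, 0, 0.25]},
    {"dp": [-0.53, -0.178, 0], "rotation": [0, 0, 0.496]},
    {"dp": [-0.53, -0.178, 0], "rotation": [0, 0, 0.496]},
    {"dp": [-0.53, -0.178, 0], "rotation": [0, 0, 0.496]},
    {"dp": [-0.53, -0.178, 0], "rotation": [0, 0, 0.496]},
    {"dp": [-0.53, -0.178, 0], "rotation": [0, 0, 0.496]},
  ],
)

```text
clock: 7.8
position: [0.4408, -0.0616, 0.1528]
ee_rot: [0.001, 0.444, 0.896, 0.0]
contact_force: [0.8, -0.1, -0.8]
width: 0.0851
```

```bash
python3 - <<'E'
from m import *
p=eyes.get_image('side'); c=p['color'][120:280,200:420]; save('s4',cv2.resize(c,None,fx=3.5,fy=3.5))
s=monitor.get_state(); e=s['ee_rot']; print(s['position'],e,'theta',2*np.degrees(np.arctan2(e[2],e[1]))-90,s['clock'])
E
```

```text
[ 0.44061793 -0.06148993  0.15274966] [3.85981404e-04 4.43786532e-01 8.96132424e-01 2.10991647e-04] theta 37.308539480480434 7.85
```

View pics/s4.png

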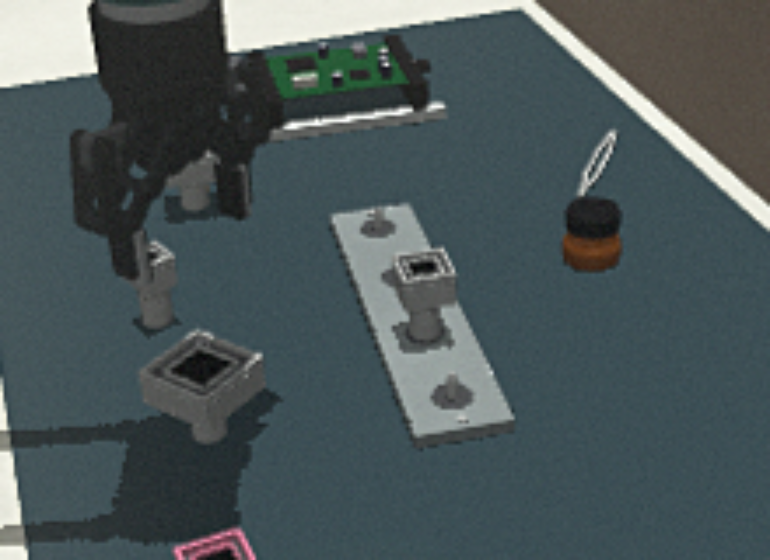

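The jaws are aligned with the 58's sides (crop (200,370)), angle 37.3° against 37.5° measured. Descending.

Call:
send_rows(
  deltas=[
    {"dp": [-0.012, 0, -0.3], "rotation": [0, 0, 0]},
    {"dp": [-0.012, 0, -0.6], "rotation": [0, 0, 0]},
    {"dp": [-0.012, 0, -0.85], "rotation": [0, 0, 0]},
    {"dp": [-0.012, 0, -0.94], "rotation": [0, 0, 0]},
    {"dp": [-0.012, 0, -0.94], "rotation": [0, 0, 0]},
    {"dp": [-0.012, 0, -0.94], "rotation": [0, 0, 0]},
  ],
)

```text
clock: 8.35
position: [0.4383, -0.0614, 0.0396]
ee_rot: [-0.001, 0.443, 0.896, -0.0]
contact_force: [-0.2, 0.7, -0.3]
width: 0.0853
```

Call:
send_rows(
  deltas=[
    {"dp": [0, 0, 0], "rotation": [0, 0, 0]},
    {"dp": [0, 0, 0], "rotation": [0, 0, 0]},
    {"dp": [0, 0, 0], "rotation": [0, 0, 0]},
    {"dp": [0, 0, 0], "rotation": [0, 0, 0]},
    {"dp": [0, 0, 0], "rotation": [0, 0, 0]},
    {"dp": [0, 0, 0], "rotation": [0, 0, 0]},
    {"dp": [0, 0, 0], "rotation": [0, 0, 0]},
  ],
  fingers=1,
  grip_force=50,
)

```text
clock: 8.93
position: [0.439, -0.0619, 0.0414]
ee_rot: [0.002, 0.443, 0.896, 0.0]
contact_force: [0.0, -0.0, 6.9]
width: 0.0572
```

Call:
send_rows(
  deltas=[
    {"dp": [0, 0, 0.2], "rotation": [0, 0, 0]},
    {"dp": [0, 0, 0.5], "rotation": [0, 0, 0]},
    {"dp": [0, 0, 0.8], "rotation": [0, 0, 0]},
    {"dp": [0, 0, 0.94], "rotation": [0, 0, 0]},
    {"dp": [0, 0, 0.94], "rotation": [0, 0, 0]},
  ],
)

```text
clock: 9.35
position: [0.4404, -0.0623, 0.1572]
ee_rot: [0.005, 0.443, 0.896, 0.001]
contact_force: [-0.4, -0.5, -0.8]
width: 0.0574
```

Call:
send_rows(
  deltas=[
    {"dp": [0.15, 0.2, 0], "rotation": [0, 0, -0.25]},
    {"dp": [0.3, 0.4, 0], "rotation": [0, 0, -0.5]},
    {"dp": [0.45, 0.6, 0], "rotation": [0, 0, -0.75]},
    {"dp": [0.6, 0.8, 0], "rotation": [0, 0, -1]},
    {"dp": [0.6, 0.8, 0], "rotation": [0, 0, -1]},
  ],
)

```text
clock: 9.77
position: [0.5125, 0.038, 0.1519]
ee_rot: [0.0, 0.652, 0.758, 0.002]
contact_force: [-0.1, 0.4, -1.1]
width: 0.0573
```

Call:
send_rows(
  deltas=[
    {"dp": [0.2, 0.2, 0], "rotation": [0, 0, -0.2]},
    {"dp": [0.4, 0.4, 0], "rotation": [0, 0, -0.4]},
    {"dp": [0.6, 0.6, 0], "rotation": [0, 0, -0.49]},
    {"dp": [0.8, 0.8, 0], "rotation": [0, 0, -0.49]},
    {"dp": [0.93, 0.89, 0], "rotation": [0, 0, -0.49]},
    {"dp": [0.93, 0.89, 0], "rotation": [0, 0, -0.49]},
    {"dp": [0.93, 0.89, 0], "rotation": [0, 0, -0.49]},
  ],
)

```text
clock: 10.35
position: [0.6205, 0.1413, 0.1509]
ee_rot: [-0.001, 0.739, 0.674, -0.002]
contact_force: [-1.0, -0.7, -1.0]
width: 0.0576
```

```bash
cat >> m.py <<'E'
def hang(P,cx,cy,lo=.095,hi=.18):
    z=P[...,2]; m=(np.abs(P[...,0]-cx)<.042)&(np.abs(P[...,1]-cy)<.045)&(z>lo)&(z<hi)
    for l in np.arange(lo,hi,.005):
        q=P[m&(z>l)&(z<l+.005)]
        if len(q)>3: print(round(l,3),len(q),'x',q[:,0].min().round(4),q[:,0].max().round(4),'y',q[:,1].min().round(4),q[:,1].max().round(4))
def st():
    s=monitor.get_state(); e=s['ee_rot']; print(s['position'].round(4),'theta',(2*np.degrees(np.arctan2(e[2],e[1]))-90).round(2),e.round(4),s['width'].round(4),s['clock'],s['contact_force'].round(1))
E
python3 - <<'E'
from m import *
st(); p=eyes.get_image('side'); c=p['color'][80:280,200:440]; save('s5',cv2.resize(c,None,fx=3,fy=3)); hang(cloud(p),.623,.141); st()
E
```

```text
Traceback (most recent call last):
  File "m.py", line 15, in st
    s=monitor.get_state(); e=s['ee_rot']; print(s['position'].round(4),'theta',(2*np.degrees(np.arctan2(e[2],e[1]))-90).round(2),e.round(4),s['width'].round(4),s['clock'],s['contact_force'].round(1))
                                                                                                                                            ^^^^^^^^^^^^^^^^
AttributeError: 'float' object has no attribute 'round'
```

```bash
sed -i "s/s\['width'\].round(4)/round(float(s['width']),4)/" m.py
python3 - <<'E'
from m import *
st(); p=eyes.get_image('side'); c=p['color'][80:280,200:440]; save('s5',cv2.resize(c,None,fx=3,fy=3)); hang(cloud(p),.623,.141); st()
E
```

```text
[0.6205 0.1413 0.1509] theta -5.22 [-0.0008  0.7386  0.6741 -0.0015] 0.0576 10.35 [-1.  -0.7 -1. ]
0.105 4 x 0.6112 0.6281 y 0.1292 0.1349
0.11 15 x 0.6085 0.6289 y 0.1283 0.1383
0.115 13 x 0.6079 0.6277 y 0.1272 0.1414
0.12 13 x 0.6083 0.628 y 0.1294 0.1439
0.125 14 x 0.6088 0.6289 y 0.1273 0.1428
0.13 7 x 0.6091 0.6281 y 0.1275 0.1336
0.135 6 x 0.5842 0.6539 y 0.1131 0.1366
0.14 37 x 0.5828 0.6599 y 0.1091 0.1373
0.145 51 x 0.5814 0.6606 y 0.1079 0.1411
0.15 53 x 0.5837 0.6611 y 0.1084 0.1392
0.155 57 x 0.5811 0.6609 y 0.1071 0.1699
0.16 183 x 0.5811 0.6612 y 0.1063 0.1718
0.165 71 x 0.582 0.6614 y 0.1074 0.1709
0.17 21 x 0.5823 0.6598 y 0.1255 0.1472
0.175 16 x 0.5811 0.6638 y 0.123 0.1422
[0.6197 0.1407 0.1512] theta -5.27 [-0.0009  0.7389  0.6738 -0.0018] 0.0574 10.4 [-0.8 -0.6 -1.4]
```

View pics/s5.png

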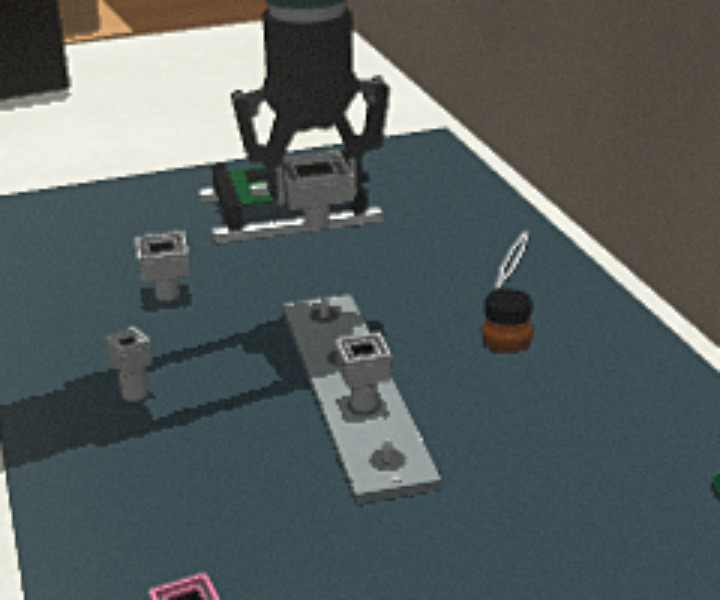

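Call:
send_rows(
  deltas=[
    {"dp": [0.03, 0.01, -0.2], "rotation": [0, 0, 0]},
    {"dp": [0.03, 0.01, -0.4], "rotation": [0, 0, 0]},
    {"dp": [0.03, 0.01, -0.56], "rotation": [0, 0, 0]},
    {"dp": [0.03, 0.01, -0.56], "rotation": [0, 0, 0]},
    {"dp": [0.03, 0.01, -0.56], "rotation": [0, 0, 0]},
  ],
)

```text
clock: 10.82
position: [0.6229, 0.1413, 0.0847]
ee_rot: [-0.001, 0.739, 0.673, -0.002]
contact_force: [-0.1, -0.1, -0.5]
width: 0.0576
```

Call:
send_rows(
  deltas=[
    {"dp": [0, 0, -0.08], "rotation": [0, 0, 0]},
    {"dp": [0, 0, -0.16], "rotation": [0, 0, 0]},
    {"dp": [0, 0, -0.22], "rotation": [0, 0, 0]},
    {"dp": [0, 0, -0.25], "rotation": [0, 0, 0]},
    {"dp": [0, 0, -0.25], "rotation": [0, 0, 0]},
  ],
)

```text
clock: 11.23
position: [0.6241, 0.1424, 0.0546]
ee_rot: [-0.001, 0.739, 0.673, -0.001]
contact_force: [-0.2, -0.1, -1.4]
width: 0.0573
```

Call:
send_rows(
  deltas=[
    {"dp": [0, 0, -0.012], "rotation": [0, 0, 0]},
    {"dp": [0, 0, -0.012], "rotation": [0, 0, 0]},
  ],
)

```text
clock: 11.4
position: [0.6251, 0.1426, 0.0543]
ee_rot: [0.0, 0.739, 0.674, 0.0]
contact_force: [0.2, 0.2, -1.2]
width: 0.0573
```

Call:
send_rows(
  deltas=[
    {"dp": [0, 0, 0], "rotation": [0, 0, 0]},
    {"dp": [0, 0, 0], "rotation": [0, 0, 0]},
    {"dp": [0, 0, 0], "rotation": [0, 0, 0]},
    {"dp": [0, 0, 0], "rotation": [0, 0, 0]},
    {"dp": [0, 0, 0], "rotation": [0, 0, 0]},
  ],
  fingers=-1,
)

```text
clock: 11.82
position: [0.625, 0.1426, 0.0545]
ee_rot: [0.0, 0.739, 0.673, 0.0]
contact_force: [-0.0, -0.0, 0.5]
width: 0.0854
```

Call:
send_rows(
  deltas=[
    {"dp": [0, 0, 0.15], "rotation": [0, 0, 0]},
    {"dp": [0, 0, 0.45], "rotation": [0, 0, 0]},
    {"dp": [0, 0, 0.75], "rotation": [0, 0, 0]},
    {"dp": [0, 0, 0.85], "rotation": [0, 0, 0]},
    {"dp": [0, 0, 0.85], "rotation": [0, 0, 0]},
  ],
)

```text
clock: 12.23
position: [0.6275, 0.1429, 0.161]
ee_rot: [0.003, 0.739, 0.673, 0.004]
contact_force: [0.8, 1.2, 0.8]
width: 0.0856
```

```bash
python3 - <<'E'
from m import *
p=eyes.get_image('side'); c=p['color'][80:280,200:440]; save('s6',cv2.resize(c,None,fx=3,fy=3)); heads(cloud(p),.05,.085,(.35,.68,-.15,.3)); st()
E
```

```text
px [254. 162.] n 144 rect c [492.  258.6] size [54.6 47.7] ang 83.1 mean [492.1 258.4  53.9] zmax 56.6
px [308. 170.] n 341 rect c [624.1 140.5] size [62.2 58.5] ang 84.3 mean [622.6 135.   63.1] zmax 68.5
px [242. 194.] n 94 rect c [429.4  88.9] size [28.8 31.9] ang 18.5 mean [429.1  87.9  54.8] zmax 57.4
px [321. 199.] n 236 rect c [609.1 -16.6] size [43.2 38.1] ang 84.9 mean [607.5 -21.2  63.2] zmax 68.8
[0.626  0.1426 0.1584] theta -5.33 [0.0014 0.7392 0.6735 0.0019] 0.0853 12.2833 [0.5 1.2 0.1]
```

View pics/s6.png

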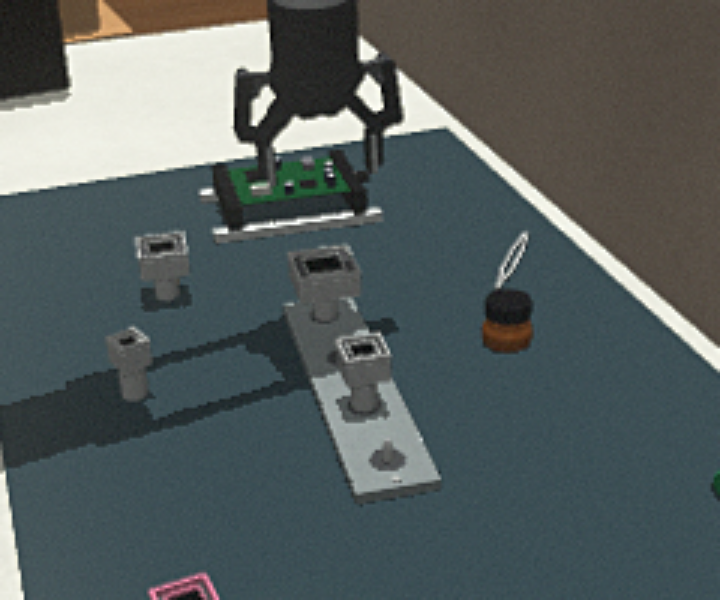

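The 58 is seated on a: measured (624, 141) mm, top about 69 mm. Next is the 48.

Call:
send_rows(
  deltas=[
    {"dp": [-0.25, 0.25, 0], "rotation": [0, 0, 0]},
    {"dp": [-0.5, 0.5, 0], "rotation": [0, 0, 0]},
    {"dp": [-0.75, 0.75, 0], "rotation": [0, 0, 0]},
    {"dp": [-1, 0.96, 0], "rotation": [0, 0, 0]},
    {"dp": [-1, 0.96, 0], "rotation": [0, 0, 0]},
  ],
)

```text
clock: 12.7
position: [0.4968, 0.261, 0.154]
ee_rot: [-0.004, 0.738, 0.675, -0.004]
contact_force: [-0.8, 0.1, -1.2]
width: 0.0853
```

Call:
send_rows(
  deltas=[
    {"dp": [-0.11, 0, 0], "rotation": [0, 0, 0]},
    {"dp": [-0.11, 0, 0], "rotation": [0, 0, 0]},
    {"dp": [-0.11, 0, 0], "rotation": [0, 0, 0]},
    {"dp": [-0.11, 0, 0], "rotation": [0, 0, 0]},
  ],
)

```text
clock: 13.03
position: [0.492, 0.2573, 0.1554]
ee_rot: [-0.0, 0.739, 0.673, -0.0]
contact_force: [-0.7, -0.0, -0.8]
width: 0.0855
```

```bash
python3 - <<'E'
from m import *
st(); p=eyes.get_image('side'); c=p['color'][80:280,180:420]; save('s7',cv2.resize(c,None,fx=3,fy=3))
E
```

```text
[0.492  0.2573 0.1554] theta -5.35 [-0.000e+00  7.393e-01  6.733e-01 -5.000e-04] 0.0855 13.0333 [-0.7 -0.  -0.8]
```

View pics/s7.png

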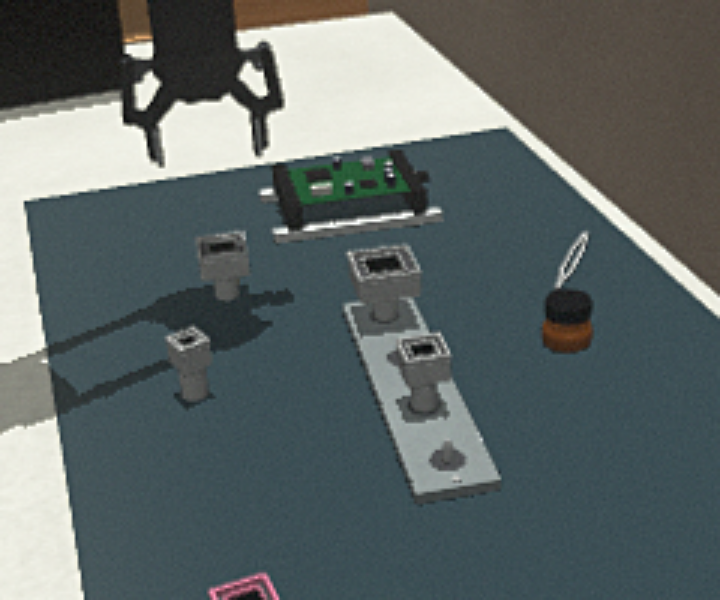

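The gripper is over the 48 (crop (222,260)). Descend, close and lift.

Call:
send_rows(
  deltas=[
    {"dp": [0, 0.008, -0.3], "rotation": [0, 0, 0]},
    {"dp": [0, 0.008, -0.6], "rotation": [0, 0, 0]},
    {"dp": [0, 0.008, -0.85], "rotation": [0, 0, 0]},
    {"dp": [0, 0.008, -0.95], "rotation": [0, 0, 0]},
    {"dp": [0, 0.008, -0.95], "rotation": [0, 0, 0]},
    {"dp": [0, 0.008, -0.95], "rotation": [0, 0, 0]},
  ],
)

```text
clock: 13.58
position: [0.4922, 0.2582, 0.0415]
ee_rot: [-0.0, 0.74, 0.673, -0.001]
contact_force: [0.7, -0.6, 0.1]
width: 0.0852
```

Call:
send_rows(
  deltas=[
    {"dp": [0, 0, 0], "rotation": [0, 0, 0]},
    {"dp": [0, 0, 0], "rotation": [0, 0, 0]},
    {"dp": [0, 0, 0], "rotation": [0, 0, 0]},
    {"dp": [0, 0, 0], "rotation": [0, 0, 0]},
    {"dp": [0, 0, 0], "rotation": [0, 0, 0]},
    {"dp": [0, 0, 0], "rotation": [0, 0, 0]},
    {"dp": [0, 0, 0], "rotation": [0, 0, 0]},
  ],
  fingers=1,
  grip_force=50,
)

```text
clock: 14.17
position: [0.4927, 0.259, 0.0438]
ee_rot: [0.001, 0.739, 0.674, 0.002]
contact_force: [-0.4, -0.2, 6.8]
width: 0.0476
```

Call:
send_rows(
  deltas=[
    {"dp": [0, 0, 0.2], "rotation": [0, 0, 0]},
    {"dp": [0, 0, 0.5], "rotation": [0, 0, 0]},
    {"dp": [0, 0, 0.8], "rotation": [0, 0, 0]},
    {"dp": [0, 0, 1], "rotation": [0, 0, 0]},
    {"dp": [0, 0, 1], "rotation": [0, 0, 0]},
  ],
)

```text
clock: 14.58
position: [0.4949, 0.26, 0.1683]
ee_rot: [0.002, 0.739, 0.674, 0.006]
contact_force: [1.7, 0.2, -0.6]
width: 0.0472
```

Call:
send_rows(
  deltas=[
    {"dp": [0.15, -0.25, 0], "rotation": [0, 0, 0]},
    {"dp": [0.3, -0.5, 0], "rotation": [0, 0, 0]},
    {"dp": [0.45, -0.75, 0], "rotation": [0, 0, 0]},
    {"dp": [0.6, -1, 0], "rotation": [0, 0, 0]},
    {"dp": [0.6, -1, 0], "rotation": [0, 0, 0]},
  ],
)

```text
clock: 15.0
position: [0.5669, 0.1334, 0.1615]
ee_rot: [0.002, 0.741, 0.672, -0.0]
contact_force: [-0.3, 0.9, -0.5]
width: 0.0474
```

Call:
send_rows(
  deltas=[
    {"dp": [0.2, -0.25, 0], "rotation": [0, 0, 0]},
    {"dp": [0.4, -0.5, 0], "rotation": [0, 0, 0]},
    {"dp": [0.44, -0.63, 0], "rotation": [0, 0, 0]},
    {"dp": [0.44, -0.63, 0], "rotation": [0, 0, 0]},
    {"dp": [0.44, -0.63, 0], "rotation": [0, 0, 0]},
    {"dp": [0.44, -0.63, 0], "rotation": [0, 0, 0]},
  ],
)

```text
clock: 15.5
position: [0.6153, 0.0639, 0.1615]
ee_rot: [-0.001, 0.739, 0.673, -0.0]
contact_force: [-0.1, -0.3, 0.5]
width: 0.0475
```

```bash
python3 - <<'E'
from m import *
p=eyes.get_image('side'); c=p['color'][80:280,200:440]; save('s8',cv2.resize(c,None,fx=3,fy=3)); hang(cloud(p),.616,.062,.1,.16); st()
E
```

```text
0.115 11 x 0.6031 0.6234 y 0.0514 0.0621
0.12 15 x 0.6029 0.623 y 0.0507 0.0629
0.125 18 x 0.6041 0.6247 y 0.0514 0.0641
0.13 14 x 0.6028 0.6233 y 0.0505 0.0615
0.135 13 x 0.6026 0.6237 y 0.0521 0.0626
0.14 9 x 0.585 0.645 y 0.0502 0.0689
0.145 15 x 0.5834 0.6434 y 0.0379 0.0564
0.15 52 x 0.5783 0.6485 y 0.0369 0.0619
0.155 53 x 0.5775 0.65 y 0.0365 0.0701
[0.6153 0.0642 0.1617] theta -5.29 [-8.000e-04  7.390e-01  6.737e-01 -4.000e-04] 0.0476 15.55 [ 0.4  0.8 -1.5]
```

View pics/s8.png

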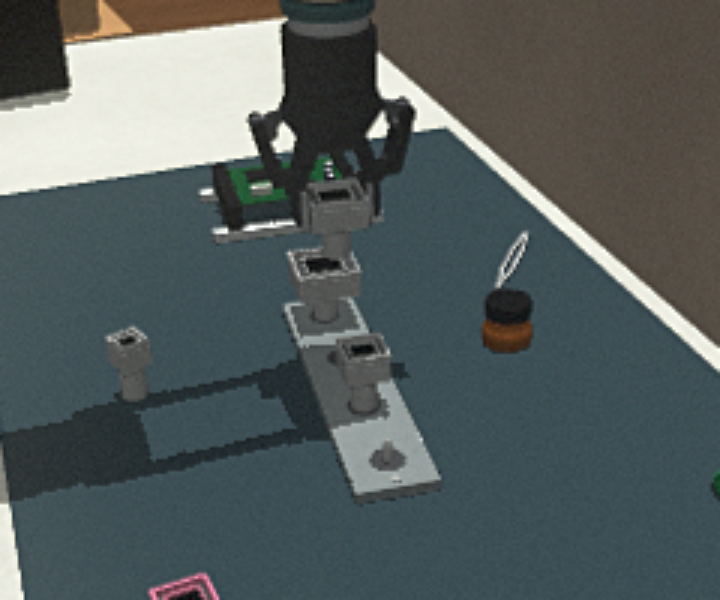

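Call:
send_rows(
  deltas=[
    {"dp": [0.017, -0.012, -0.2], "rotation": [0, 0, 0]},
    {"dp": [0.017, -0.012, -0.4], "rotation": [0, 0, 0]},
    {"dp": [0.017, -0.012, -0.6], "rotation": [0, 0, 0]},
    {"dp": [0.017, -0.012, -0.63], "rotation": [0, 0, 0]},
    {"dp": [0.017, -0.012, -0.63], "rotation": [0, 0, 0]},
    {"dp": [0.017, -0.012, -0.63], "rotation": [0, 0, 0]},
  ],
)

```text
clock: 16.05
position: [0.6188, 0.0624, 0.0875]
ee_rot: [0.0, 0.739, 0.674, 0.0]
contact_force: [-0.5, -0.1, -1.1]
width: 0.047
```

Call:
send_rows(
  deltas=[
    {"dp": [0, 0, -0.08], "rotation": [0, 0, 0]},
    {"dp": [0, 0, -0.16], "rotation": [0, 0, 0]},
    {"dp": [0, 0, -0.22], "rotation": [0, 0, 0]},
    {"dp": [0, 0, -0.26], "rotation": [0, 0, 0]},
    {"dp": [0, 0, -0.26], "rotation": [0, 0, 0]},
    {"dp": [0, 0, -0.26], "rotation": [0, 0, 0]},
  ],
)

```text
clock: 16.55
position: [0.6181, 0.0616, 0.0559]
ee_rot: [-0.0, 0.739, 0.673, -0.0]
contact_force: [-2.4, 0.4, 4.1]
width: 0.0477
```

Call:
send_rows(
  deltas=[
    {"dp": [0, 0, 0], "rotation": [0, 0, 0]},
    {"dp": [0, 0, 0], "rotation": [0, 0, 0]},
    {"dp": [0, 0, 0], "rotation": [0, 0, 0]},
    {"dp": [0, 0, 0], "rotation": [0, 0, 0]},
    {"dp": [0, 0, 0], "rotation": [0, 0, 0]},
  ],
  fingers=-1,
)

```text
clock: 16.97
position: [0.6186, 0.0616, 0.0553]
ee_rot: [0.0, 0.739, 0.673, 0.0]
contact_force: [-0.6, 0.1, 0.5]
width: 0.0853
```

Call:
send_rows(
  deltas=[
    {"dp": [0, 0, 0.15], "rotation": [0, 0, 0]},
    {"dp": [0, 0, 0.45], "rotation": [0, 0, 0]},
    {"dp": [0, 0, 0.75], "rotation": [0, 0, 0]},
    {"dp": [0, 0, 0.85], "rotation": [0, 0, 0]},
    {"dp": [0, 0, 0.85], "rotation": [0, 0, 0]},
  ],
)

```text
clock: 17.38
position: [0.6212, 0.0616, 0.1619]
ee_rot: [0.003, 0.739, 0.673, 0.003]
contact_force: [0.2, 0.5, -0.5]
width: 0.0853
```

```bash
python3 - <<'E'
from m import *
p=eyes.get_image('side'); c=p['color'][80:280,200:440]; save('s9',cv2.resize(c,None,fx=3,fy=3)); heads(cloud(p),.05,.085,(.35,.68,-.15,.3)); st()
E
```

```text
px [313. 182.] n 843 rect c [617.7  67.3] size [213.1  58.1] ang 84.9 mean [615.9  64.9  63.6] zmax 68.8
px [242. 194.] n 91 rect c [429.   89.6] size [28.7 33.6] ang 20.0 mean [429.4  88.4  54.8] zmax 57.4
[0.6196 0.0616 0.1593] theta -5.33 [0.0015 0.7392 0.6735 0.0016] 0.0852 17.4333 [-0.7 -0.6  0.1]
```

View pics/s9.png

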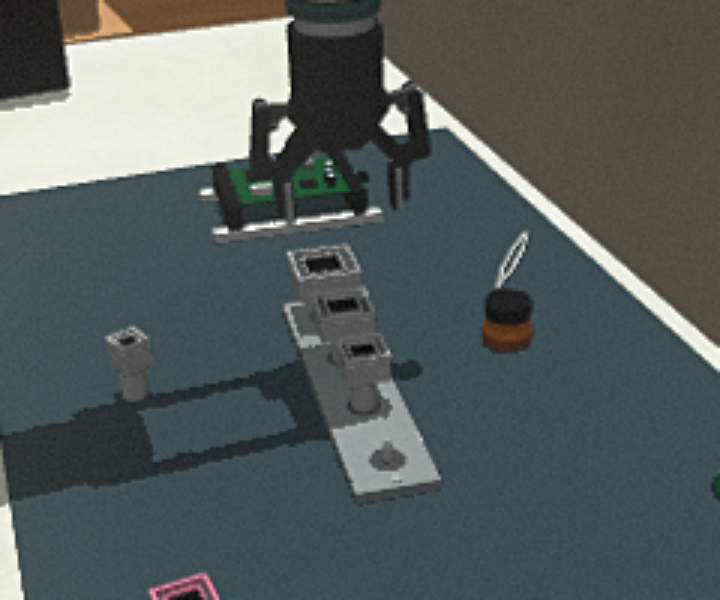

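The 48 is on b at (345,310) in the crop, level with its neighbours. Last is the 28.

Call:
send_rows(
  deltas=[
    {"dp": [-0.25, 0.03, 0], "rotation": [0, 0, 0.2]},
    {"dp": [-0.5, 0.06, 0], "rotation": [0, 0, 0.4]},
    {"dp": [-0.75, 0.09, 0], "rotation": [0, 0, 0.6]},
    {"dp": [-1, 0.12, 0], "rotation": [0, 0, 0.84]},
    {"dp": [-1, 0.12, 0], "rotation": [0, 0, 0.84]},
  ],
)

```text
clock: 17.85
position: [0.4896, 0.0767, 0.1547]
ee_rot: [-0.005, 0.581, 0.814, -0.004]
contact_force: [-0.7, -0.5, -0.8]
width: 0.0857
```

Call:
send_rows(
  deltas=[
    {"dp": [-0.25, 0.06, 0], "rotation": [0, 0, 0]},
    {"dp": [-0.5, 0.11, 0], "rotation": [0, 0, 0]},
    {"dp": [-0.576, 0.11, 0], "rotation": [0, 0, 0]},
    {"dp": [-0.576, 0.11, 0], "rotation": [0, 0, 0]},
    {"dp": [-0.576, 0.11, 0], "rotation": [0, 0, 0]},
    {"dp": [-0.576, 0.11, 0], "rotation": [0, 0, 0]},
  ],
)

```text
clock: 18.35
position: [0.4311, 0.089, 0.1573]
ee_rot: [0.001, 0.583, 0.813, 0.0]
contact_force: [-0.1, 0.3, -0.2]
width: 0.0854
```

```bash
python3 - <<'E'
from m import *
p=eyes.get_image('side'); c=p['color'][80:280,180:420]; save('s10',cv2.resize(c,None,fx=3,fy=3)); st()
E
```

```text
[0.4311 0.089  0.1573] theta 18.7 [6.000e-04 5.828e-01 8.126e-01 4.000e-04] 0.0853 18.4 [-0.1 -0.2 -0.3]
```

View pics/s10.png

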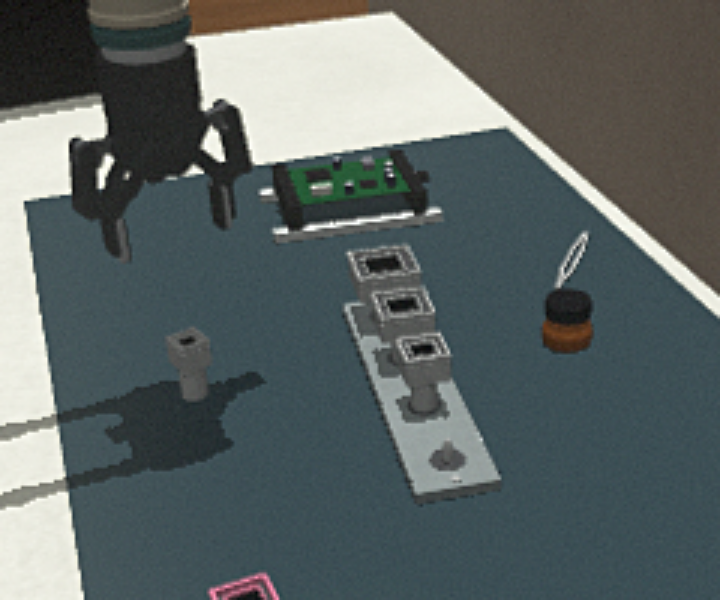

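The gripper is over the 28 (crop (190,350)), with its yaw matched. Descend, close and lift.

Call:
send_rows(
  deltas=[
    {"dp": [-0.012, 0, -0.3], "rotation": [0, 0, 0]},
    {"dp": [-0.012, 0, -0.6], "rotation": [0, 0, 0]},
    {"dp": [-0.012, 0, -0.85], "rotation": [0, 0, 0]},
    {"dp": [-0.012, 0, -0.945], "rotation": [0, 0, 0]},
    {"dp": [-0.012, 0, -0.945], "rotation": [0, 0, 0]},
    {"dp": [-0.012, 0, -0.945], "rotation": [0, 0, 0]},
  ],
)

```text
clock: 18.9
position: [0.4289, 0.089, 0.0434]
ee_rot: [-0.0, 0.583, 0.813, -0.0]
contact_force: [0.2, 0.5, -0.4]
width: 0.0854
```

Call:
send_rows(
  deltas=[
    {"dp": [0, 0, 0], "rotation": [0, 0, 0]},
    {"dp": [0, 0, 0], "rotation": [0, 0, 0]},
    {"dp": [0, 0, 0], "rotation": [0, 0, 0]},
    {"dp": [0, 0, 0], "rotation": [0, 0, 0]},
    {"dp": [0, 0, 0], "rotation": [0, 0, 0]},
    {"dp": [0, 0, 0], "rotation": [0, 0, 0]},
    {"dp": [0, 0, 0], "rotation": [0, 0, 0]},
    {"dp": [0, 0, 0], "rotation": [0, 0, 0]},
  ],
  fingers=1,
  grip_force=40,
)

```text
clock: 19.57
position: [0.4286, 0.0893, 0.0447]
ee_rot: [0.001, 0.583, 0.813, 0.001]
contact_force: [-0.4, 0.4, 6.4]
width: 0.0274
```

Call:
send_rows(
  deltas=[
    {"dp": [0, 0, 0.2], "rotation": [0, 0, 0]},
    {"dp": [0, 0, 0.5], "rotation": [0, 0, 0]},
    {"dp": [0, 0, 0.8], "rotation": [0, 0, 0]},
    {"dp": [0, 0, 1], "rotation": [0, 0, 0]},
    {"dp": [0, 0, 1], "rotation": [0, 0, 0]},
  ],
)

```text
clock: 19.98
position: [0.4312, 0.0894, 0.1687]
ee_rot: [0.004, 0.583, 0.813, 0.003]
contact_force: [0.6, 0.6, 0.0]
width: 0.0273
```

Call:
send_rows(
  deltas=[
    {"dp": [0.16, -0.2, 0], "rotation": [0, 0, -0.2]},
    {"dp": [0.33, -0.4, 0], "rotation": [0, 0, -0.4]},
    {"dp": [0.49, -0.6, 0], "rotation": [0, 0, -0.6]},
    {"dp": [0.65, -0.8, 0], "rotation": [0, 0, -0.84]},
    {"dp": [0.65, -0.8, 0], "rotation": [0, 0, -0.84]},
  ],
)

```text
clock: 20.4
position: [0.5098, -0.0108, 0.1632]
ee_rot: [0.002, 0.741, 0.671, 0.0]
contact_force: [0.0, -0.3, -0.4]
width: 0.0272
```

Call:
send_rows(
  deltas=[
    {"dp": [0.2, -0.2, 0], "rotation": [0, 0, 0]},
    {"dp": [0.4, -0.4, 0], "rotation": [0, 0, 0]},
    {"dp": [0.6, -0.6, 0], "rotation": [0, 0, 0]},
    {"dp": [0.79, -0.75, 0], "rotation": [0, 0, 0]},
    {"dp": [0.79, -0.75, 0], "rotation": [0, 0, 0]},
    {"dp": [0.79, -0.75, 0], "rotation": [0, 0, 0]},
    {"dp": [0.79, -0.75, 0], "rotation": [0, 0, 0]},
  ],
)

```text
clock: 20.98
position: [0.5993, -0.0961, 0.1626]
ee_rot: [-0.002, 0.739, 0.674, -0.001]
contact_force: [0.5, 0.2, -0.5]
width: 0.0273
```

```bash
python3 - <<'E'
from m import *
p=eyes.get_image('side'); c=p['color'][80:280,200:440]; save('s11',cv2.resize(c,None,fx=3,fy=3)); hang(cloud(p),.601,-.098,.1,.16); st()
E
```

```text
0.115 10 x 0.5882 0.6085 y -0.1073 -0.0915
0.12 23 x 0.5875 0.609 y -0.1094 -0.0937
0.125 18 x 0.5867 0.6081 y -0.1094 -0.0929
0.13 21 x 0.5872 0.6091 y -0.1096 -0.0954
0.135 22 x 0.5866 0.608 y -0.1089 -0.0958
0.14 21 x 0.5823 0.6161 y -0.1101 -0.0986
0.145 26 x 0.5777 0.6219 y -0.1103 -0.0954
0.15 42 x 0.5712 0.6249 y -0.1119 -0.0898
0.155 52 x 0.5714 0.624 y -0.1134 -0.0955
[ 0.5992 -0.0958  0.163 ] theta -5.29 [-1.400e-03  7.390e-01  6.737e-01 -7.000e-04] 0.0274 21.0333 [0.1 0.  0.3]
```

View pics/s11.png

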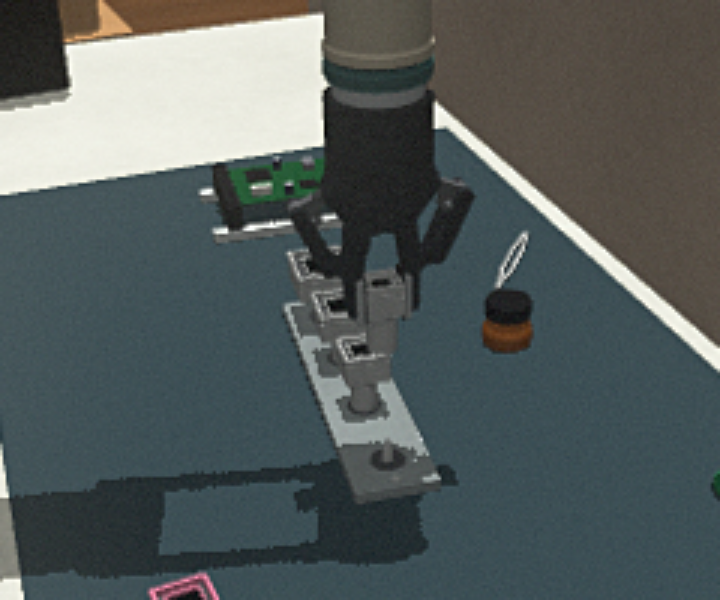

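Call:
send_rows(
  deltas=[
    {"dp": [0.02, -0.005, -0.2], "rotation": [0, 0, 0]},
    {"dp": [0.02, -0.005, -0.4], "rotation": [0, 0, 0]},
    {"dp": [0.02, -0.005, -0.6], "rotation": [0, 0, 0]},
    {"dp": [0.02, -0.005, -0.625], "rotation": [0, 0, 0]},
    {"dp": [0.02, -0.005, -0.625], "rotation": [0, 0, 0]},
    {"dp": [0.02, -0.005, -0.625], "rotation": [0, 0, 0]},
  ],
)

```text
clock: 21.53
position: [0.6032, -0.0969, 0.09]
ee_rot: [0.0, 0.739, 0.674, 0.0]
contact_force: [1.3, -0.5, -0.4]
width: 0.0272
```

Call:
send_rows(
  deltas=[
    {"dp": [0, 0, -0.08], "rotation": [0, 0, 0]},
    {"dp": [0, 0, -0.16], "rotation": [0, 0, 0]},
    {"dp": [0, 0, -0.22], "rotation": [0, 0, 0]},
    {"dp": [0, 0, -0.26], "rotation": [0, 0, 0]},
    {"dp": [0, 0, -0.26], "rotation": [0, 0, 0]},
    {"dp": [0, 0, -0.26], "rotation": [0, 0, 0]},
  ],
)

```text
clock: 22.03
position: [0.603, -0.0974, 0.0575]
ee_rot: [-0.0, 0.739, 0.673, -0.0]
contact_force: [0.3, 0.4, 0.8]
width: 0.0274
```

Call:
send_rows(
  deltas=[
    {"dp": [0, 0, -0.01], "rotation": [0, 0, 0]},
    {"dp": [0, 0, -0.01], "rotation": [0, 0, 0]},
  ],
)

```text
clock: 22.2
position: [0.6033, -0.0975, 0.0568]
ee_rot: [0.0, 0.739, 0.673, 0.0]
contact_force: [-0.7, 0.5, 0.3]
width: 0.0272
```

Call:
send_rows(
  deltas=[
    {"dp": [0, 0, 0], "rotation": [0, 0, 0]},
    {"dp": [0, 0, 0], "rotation": [0, 0, 0]},
    {"dp": [0, 0, 0], "rotation": [0, 0, 0]},
    {"dp": [0, 0, 0], "rotation": [0, 0, 0]},
    {"dp": [0, 0, 0], "rotation": [0, 0, 0]},
    {"dp": [0, 0, 0], "rotation": [0, 0, 0]},
  ],
  fingers=-1,
)

```text
clock: 22.7
position: [0.6031, -0.0974, 0.0567]
ee_rot: [0.0, 0.739, 0.673, 0.0]
contact_force: [-0.3, -0.8, -0.4]
width: 0.0856
```

Call:
send_rows(
  deltas=[
    {"dp": [0, 0, 0.15], "rotation": [0, 0, 0]},
    {"dp": [0, 0, 0.45], "rotation": [0, 0, 0]},
    {"dp": [0, 0, 0.75], "rotation": [0, 0, 0]},
    {"dp": [0, 0, 1], "rotation": [0, 0, 0]},
    {"dp": [0, 0, 1], "rotation": [0, 0, 0]},
  ],
)

```text
clock: 23.12
position: [0.6071, -0.0984, 0.1838]
ee_rot: [0.006, 0.739, 0.673, 0.004]
contact_force: [1.5, 0.4, 1.3]
width: 0.0853
```

Call:
send_rows(
  deltas=[
    {"dp": [-0.3, 0, 0.1], "rotation": [0, 0, 0]},
    {"dp": [-0.6, 0, 0.3], "rotation": [0, 0, 0]},
    {"dp": [-0.9, 0, 0.4], "rotation": [0, 0, 0]},
    {"dp": [-1, 0, 0.4], "rotation": [0, 0, 0]},
    {"dp": [-1, 0, 0.4], "rotation": [0, 0, 0]},
  ],
)

```text
clock: 23.53
position: [0.4803, -0.097, 0.2253]
ee_rot: [0.0, 0.74, 0.673, -0.0]
contact_force: [-0.7, -0.0, -0.3]
width: 0.085
```

Call:
send_rows(
  deltas=[
    {"dp": [-0.3, 0, 0], "rotation": [0, 0, 0]},
    {"dp": [-0.6, 0, 0], "rotation": [0, 0, 0]},
    {"dp": [-0.9, 0, 0], "rotation": [0, 0, 0]},
    {"dp": [-1, 0, 0], "rotation": [0, 0, 0]},
    {"dp": [-1, 0, 0], "rotation": [0, 0, 0]},
    {"dp": [-1, 0, 0], "rotation": [0, 0, 0]},
  ],
)

```text
clock: 24.03
position: [0.3644, -0.0978, 0.2246]
ee_rot: [0.001, 0.739, 0.673, 0.001]
contact_force: [0.5, 0.5, 0.3]
width: 0.0854
```

```bash
python3 - <<'E'
from m import *
st(); p=eyes.get_image('side'); c=p['color'][120:300,220:440]; save('s12',cv2.resize(c,None,fx=3.3,fy=3.3)); print('side');heads(cloud(p),.062,.085,(.56,.68,-.15,.2))
for r in models.find_in('flux_jar_mid',p)[:1]: print(r)
p=eyes.get_image('top'); c=p['color'][120:290,200:470]; save('t12',cv2.resize(c,None,fx=2.9,fy=2.9)); print('top');heads(cloud(p),.055,.085,(.56,.68,-.15,.2)) 
for r in models.find_in('flux_jar_mid',p)[:1]: print(r)
E
```

```text
[ 0.3644 -0.0978  0.2246] theta -5.37 [8.000e-04 7.395e-01 6.732e-01 6.000e-04] 0.0854 24.0333 [0.5 0.5 0.3]
side
px [308. 168.] n 246 rect c [624.3 141.2] size [65.  58.2] ang 84.2 mean [624.4 141.5  65.8] zmax 68.7
px [314. 182.] n 209 rect c [617.   62.2] size [55.9 47.8] ang 83.6 mean [617.2  60.5  66.2] zmax 69.1
px [321. 197.] n 162 rect c [609.5 -15.3] size [42.9 38. ] ang 85.5 mean [609.  -16.7  66.4] zmax 69.5
px [329. 214.] n 117 rect c [602.7 -98.2] size [31.6 28.3] ang 83.3 mean [602.7 -98.5  66.7] zmax 69.3
{'box': [362.3, 174.7, 377.3, 195.6], 'score': 0.58}
top
px [264. 191.] n 466 rect c [625.1 141.8] size [57.7 58.8] ang 84.6 mean [624.8 141.9  65.4] zmax 69.8
px [293. 193.] n 318 rect c [617.6  61.5] size [48.3 48.3] ang 82.7 mean [617.4  61.3  65.6] zmax 69.7
px [321. 195.] n 196 rect c [609.6 -16. ] size [37.4 38.5] ang 83.1 mean [609.3 -15.9  66. ] zmax 69.9
px [350. 197.] n 106 rect c [603.5 -97.3] size [27.2 27.9] ang 83.9 mean [603.1 -97.5  66.1] zmax 70.5
{'box': [288.5, 135.6, 303.2, 149.0], 'score': 0.6}
```

View pics/s12.png

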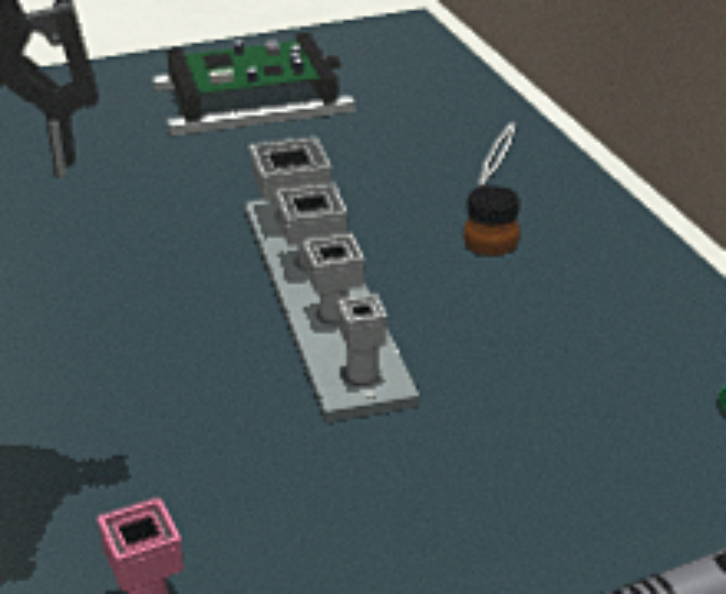

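View pics/t12.png

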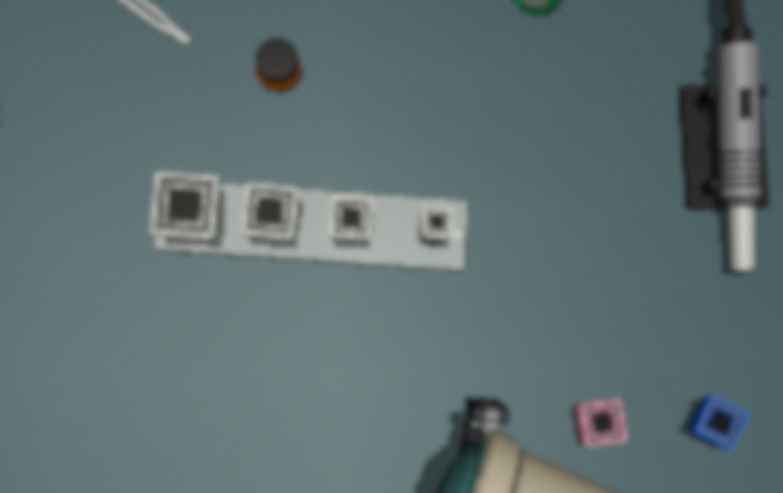

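All four nozzles are on their pegs in size order, with the 28 at the handpiece end. Their tops are at about 70 mm, as they should be when seated, and they are within 3 mm of the peg axes. The jar hasn't moved and the gripper is clear, so I'm handing in.

```bash
python3 -c "
from rig import manip; print(manip.sign_off())"
```

```text
the job is handed in; nothing more can be done
None
```

All four nozzles are on the rack in size order and the job is handed in; it reported no verdict. The handpiece stands on the −y side, so the 28 went on peg d, the 38 on c, the 48 on b and the 58 on a. I left the pink and blue look-alikes and the flux jar alone. It took about 24 s of the 99 s.

**Position and height:** The last top and side views agree to about 1 mm. Each nozzle is 2–3 mm from its measured peg position (limit 10 mm). The tops are at 69–70 mm, where a seated nozzle's should be.

**Upright:** All four stood upright in both views; I did not compute a tilt angle. The gripper had backed well clear.

**Flux jar:** The detector's box for the jar shifted by up to about 3 px in the top view (under 10 mm, with a low score of 0.6) and by at most about 1 px in the side view. I put that down to detector noise, because nothing came near the jar. No check failed.

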